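Fit the spindle snap ring on the tube spinner

TASK

The orange guard stands astride the tube spinner's spindle: lift it off and hang it over the steel rail, letting go of it there. Then take the circlip pliers by their blue handles, squeeze them to spread the snap ring that sits on their tips, and bring the spread ring level down over the top of the spindle to the brass-coloured groove. Finish while still holding it there: handles squeezed, ring spread, level and clear of the spindle all round at the groove; do not let go, and leave the bottle, beaker, blue cap and yellow tip box where they are.

Things in the scene. Friction and masses are not known exactly. Their poses are not given: they have to be found in the camera images.
- drive: Tube spinner, fixed: grey housing 150 x 150 x 40 mm, white carousel disc 124 mm across with its top 55 mm above the bench, and an upright steel spindle in its centre. Origin: bench level on the spindle's axis, z up.
- groove (a point): Middle of the brass-coloured groove, on the spindle's axis, 90 mm above the bench. The groove is 25 mm in diameter and 11 mm high; above and below it the spindle is 30 mm in diameter (from the disc up to 104 mm above the bench), with a nose tapering to 18 mm diameter at 114 mm.
- spindle_top (a point): Centre of the spindle's flat top, 114 mm above the bench, 24 mm above the middle of the groove.
- guard: Orange inverted-U plastic guard, loose, about 0.08 kg, standing astride the spindle. Legs 8 mm thick at its +x and -x sides, 44 mm free between them, 30 mm deep along y, 70 mm high inside; crown 8 mm thick, 60 mm across x. Origin between the feet at their underside, z up. On the rail its x axis lies across the bar, a leg either side.
- guard_crown (a point): Middle of the underside of the guard's crown, 70 mm above its feet: the place that rests on the bar. Axes as the guard's.
- guard_grip (a point): Middle of the guard's grip post, 96 mm above its feet; the post is 16 mm (x) by 24 mm (y) and rises from 78 to 110 mm above the feet. Axes as the guard's.
- rail: Steel rail, fixed: a round bar 14 mm thick along its y axis on two posts, 180 mm long. Origin: bench level under the middle of the bar.
- rail_mid (a point): Centre of the middle of the bar, 170 mm above the bench; y along the bar, z up. The guard hung there has its crown's underside 7 mm above this height; keep the guard within 60 mm of this point along the bar to clear the posts.
- pliers: Circlip pliers with a snap ring on their tips, loose, about 0.18 kg in all (varies), lying flat. The body is the pivot hub, 20 mm across, 18 mm high; origin at its underside, x to the jaws and ring (symmetry axis), z up. Two blue handles 12 mm thick, 18 mm high run from 20 to 112 mm behind the pivot; 60 mm behind it they are 57 mm over both relaxed, 36 mm (faces parallel) squeezed.
- pliers_grip (a point): Point between the handles, 60 mm behind the pivot, 9 mm above the underside: squeeze here, the fingers closing along the pliers' y. Axes as the pliers'. A spring holds the handles apart: full squeeze takes about 10 N here; grip with 30 to 40 N to hold them at the stop and carry the pliers.
- ring_eye (a point): Centre of the ring's free opening when fully spread, 55.5 mm ahead of the pivot, 9 mm above the pliers' underside; fixed to the hub, axes as the pliers'. The ring is steel wire 5 mm thick, centred at this height. Relaxed, its inside diameter is 27 mm, too small for the spindle; fully spread, a circle of 34 mm is free inside.
- handle_left (a joint): Squeeze of the left handle (the right one moves alike): 0 relaxed, 0.18 rad fully squeezed at the stop, with the ring fully spread.
- bottle: Bystander: clear bottle with red cap, 66 mm diameter, 150 mm high, loose. Origin under its centre.
- beaker: Bystander: clear plastic beaker, 90 mm diameter, 110 mm high, loose. Origin under its centre.
- cap: Bystander: blue screw cap, 38 mm diameter, 20 mm high, loose on the bench. Origin under its centre.
- tipbox: Bystander: white and yellow pipette tip box 84 x 124 x 48 mm, loose. Origin under its centre.
There are look-alikes about, which are no part of the job. There is more than one size of the guard; the job needs the larger.

How it is judged:
By the outcome, as a careful person would: the job done as asked, in the order asked, and still so for the second after the job is handed in, while the arm keeps its last pose, push and grip.
It also fails if it takes over 61 s, if anything falls off the work surface, if the arm or the gripper's body presses on something with over 40 N, if the wrist force passes 120 N, or if a joint passes its speed limit or range.

ROBOT

A 6-joint arm with a two-finger parallel gripper is mounted at the origin on the work surface. World frame = base frame: x ahead of the robot, y to its left, z up, the work surface at z = 0. Lengths are in mm, angles in rad, forces in N, time in s.
With the tool pointing down it reaches from about 250 to 800 mm from the base axis. Payload 3.9 kg.
Tool frame: the origin (TCP) lies on the centre line of the jaws, within the pads' length; the fingertips stand 19 mm ahead of it and the grasp point (between the pads) is the TCP; z points along the fingers, y is the line along which they close (so a half turn about z gives the same grasp; the last joint's range is limited). The gripper opens to 85 mm and grips with 20 to 120 N. Pads are 22 mm wide; open, the fingers measure 114 mm over their backs; the gripper's body (76 mm by 85 mm) begins 54 mm behind the grasp point. The pads swing forward as they close: fully open they stand 13 mm farther back than shut.
Start: joints at [1.338, 0.26, -0.138, 1.173, 0, 1.571], TCP at [121.115, 510.829, 250.304] pointing down, gripper open.
Joint ranges: [-2.78, 2.78], [-0.83, 1.72], [-1.28, 1.37], [-1.9, 2.12], [-1.57, 1.48], [-3.14, 3.14]. Speed limits (rad/s): [2.57, 2.57, 3.14, 3.14, 3.14, 3.14].

INTERFACE

Orientations are given as [roll, pitch, yaw] about the fixed x, y, z axes, in that order (R = Rz(yaw) Ry(pitch) Rx(roll)).
In Python, from station import env gives the robot as it stands. The module is installed in compiled form; this text tells all that it offers.
- The arm moves only by the shell command python3 -m jog 'ROWS'. ROWS is JSON, a list that holds one entry, the list of rows, each a list of 7 numbers: the turn, a rotation vector about the tool's x, y, z in rad, then the shift along the tool's x, y, z in m, then the opening, from -1 (shut) to 1 (fully open). A call has 1 to 5 rows; each row shifts and turns the commanded pose from where the row before left it, along the tool's axes as they then stand; what a row does not reach is not made up. A row lasts 1/12 s, in which the tool goes at most 41.7 mm and 7.16 degrees, less where a joint would pass 70% of its speed; a pose out of reach is approached as far as the arm can. A call is refused whole if a number of a shift passes 0.0417 or a number of a turn 0.125, either way. A call with a gripper value outside its range is refused whole. The fingers move at their own pace and stop on an object; the grip force is fixed at half the most. Time passes only in rows, so rows that do not move let the fingers close. It gives the time, the measured TCP pose, the force, the opening and the grip force at its end, in the units of the state.
- env.read_state(): the state, without advancing time (a new reading comes with each control period).
- env.camera(name): name is "side" or "top"; returns (picture, depth): 400x640x3 uint8, red, green, blue; 400x640 float32, mm along the optical axis (not along the pixel's ray), 0 where there is no reading.
- env.camera_model(name): a dict with "fx", "fy", "cx", "cy" (pixels), "D" ([k1, k2, p1, p2, k3] as OpenCV has them; the pictures are not rectified), "view" (4x4, takes a point from world to camera coordinates). Camera axes: x right, y down, z forward; pixel columns grow to the right and rows downward; lengths in mm; the calibration is good to about 2 mm. A picture is of the moment at which its call begins. camera_model takes no time and is no camera call.
- env.finish_job(): hands the job in; it is judged then, once.
Trained networks look in the newest picture that a camera, given by its name, has taken for a name from the list of things; names that differ only in an ending like _2 or _b are one class to them, and where a whole thing is asked for, a point or a joint stands for the part that bears it (a point fixed in the world has none). Each returns a list of dicts, best first, with "score" (0 to 1); they miss things now and then, are a little off and sometimes report something else, mostly with a low value. They report only what shows in the picture. A call takes as long as a camera call. They do not tell look-alikes from the thing itself.
- env.look_for(camera, target): "bbox" ([centre column, centre row, width, height] in pixels, round what is visible of it).
- env.masks_of(camera, target): "region" (400x640 bool, what is visible of it) and "bbox" ([centre column, centre row, width, height] in pixels, round what is visible of it).
- env.tip_of(camera, target): "xy" ([column, row] in pixels: a listed point, or the origin of a listed thing).
The state is a dict: "time": time; "joint_positions": joint angles; "qd": joint speeds; "tau": joint torques, N m; "position": TCP position; "eef_rot": TCP orientation; "force": force on the tool from outside, world axes, zero at the start; "torque": the same for the moment, N m; "width": finger opening in mm; "finger_force": force on a finger pad.
Only numpy, scipy, OpenCV 4.12 (cv2) and the standard library are available. Lean on these libraries where they do the work, as an engineer would, in place of code of your own. Each camera call takes 0.05 s, during which the arm holds its last target. There are 200 camera calls.

## Working session

There is one attempt and no reset: what is moved stays moved. The work goes in short steps, Python scripts to look and compute and a shell command to move; the robot and the scene stay as the last step left them, time stands still between calls to the robot, and variables do not carry over. Pictures are saved under pics/ and viewed, at most 10 in all, crops included, and the job is handed in when it is done.

```bash
mkdir -p pics
cat > h.py <<'E'
import numpy as np, cv2
from station import env
from scipy.spatial.transform import Rotation as R
def unproj(cam,uv,d):
    m=env.camera_model(cam);K=np.array([[m['fx'],0,m['cx']],[0,m['fy'],m['cy']],[0,0,1.]])
    n=cv2.undistortPoints(np.array(uv,float).reshape(-1,1,2),K,np.array(m['D'],float)).reshape(-1,2)
    d=np.asarray(d,float).reshape(-1,1)
    p=np.hstack([n*d,d]);V=np.array(m['view'])
    return (p-V[:3,3])@V[:3,:3]
def atz(cam,uv,z):
    a=unproj(cam,uv,np.full(len(np.reshape(uv,(-1,2))),1.));b=unproj(cam,uv,np.full(len(np.reshape(uv,(-1,2))),1000.))
    t=(z-a[:,2])/(b[:,2]-a[:,2]);return a+(b-a)*t[:,None]
def cloud(cam,mask,depth):
    v,u=np.nonzero(mask&(depth>0));return unproj(cam,np.c_[u,v],depth[v,u])
E
python3 - <<'E'
from h import *
print(env.read_state())
for c in ("top","side"):
    im,d=env.camera(c);cv2.imwrite(f"pics/{c}0.png",im[:,:,::-1]);np.save(f"{c}0.npy",d);np.save(f"{c}0im.npy",im)
    m=env.camera_model(c);V=np.array(m['view']);print(c,m['fx'],m['D'],(-V[:3,:3].T@V[:3,3]).round(),V[:3,:3].round(2).tolist())
    for t in ("drive","guard","pliers","rail","bottle","beaker","cap","tipbox"):
        print(t,[(np.round(r['bbox']).astype(int).tolist(),round(r['score'],2)) for r in env.look_for(c,t)])
    for t in ("spindle_top","guard_grip","pliers_grip","ring_eye","pliers","rail_mid"):
        print(t,[(np.round(r['xy'],1).tolist(),round(r['score'],2)) for r in env.tip_of(c,t)])
E
```

```text
{'time': 0.0, 'joint_positions': array([ 1.33799374e+00,  2.60686613e-01, -1.39395835e-01,  1.17269210e+00,
       -2.20365997e-06,  1.57081404e+00]), 'qd': array([-0.00124101,  0.00070817, -0.00100109, -0.00041046, -0.00030206,
       -0.0011179 ]), 'tau': array([-1.62272881e-03, -4.05675101e+01,  2.53924119e+01,  1.86097232e-02,
       -1.02285364e-04, -5.26363166e-06]), 'position': array([120.97020894, 510.20135013, 249.45337825]), 'eef_rot': array([-3.13961443e+00,  2.23870172e-06,  2.90877236e+00]), 'force': array([-0.98429809, -0.6997696 ,  0.46895442]), 'torque': array([ 0.02868812, -0.04390797,  0.0143591 ]), 'finger_force': 0.0, 'width': 85.49215467873795}
top 395.60678445204405 [0.01319223 0.         0.         0.         0.        ] [ 513.  -11. 1076.] [[-0.01, -1.0, -0.0], [-1.0, 0.01, -0.08], [0.08, 0.0, -1.0]]
drive [([307, 210, 64, 66], 0.56)]
guard [([303, 212, 17, 24], 0.77), ([252, 192, 12, 16], 0.49)]
pliers [([197, 233, 35, 74], 0.6)]
rail [([422, 215, 102, 23], 0.73), ([196, 232, 33, 67], 0.16)]
bottle [([237, 151, 34, 32], 0.94)]
beaker [([382, 141, 37, 42], 0.9
[... 442 characters left out ...]
        0.        ] [420. 801. 672.] [[-0.98, -0.2, 0.0], [-0.11, 0.53, -0.84], [0.16, -0.82, -0.54]]
drive [([317, 248, 65, 54], 0.59)]
guard [([315, 223, 30, 48], 0.92), ([277, 285, 24, 35], 0.6)]
pliers [([310, 364, 108, 42], 0.93), ([308, 376, 106, 17], 0.57)]
rail [([335, 176, 28, 90], 0.58)]
bottle [([229, 275, 33, 65], 0.64)]
beaker [([268, 191, 33, 48], 0.93)]
cap [([391, 272, 17, 19], 0.48)]
tipbox [([300, 170, 40, 33], 0.79), ([269, 190, 28, 50], 0.29)]
spindle_top [([314.8, 222.1], 0.58)]
guard_grip [([315.6, 207.0], 0.65), ([278.9, 276.9], 0.6)]
pliers_grip [([331.4, 363.8], 0.86)]
ring_eye [([270.2, 366.1], 0.87)]
pliers [([303.4, 365.3], 0.56)]
rail_mid [([337.5, 144.5], 0.71)]
```

View pics/top0.png

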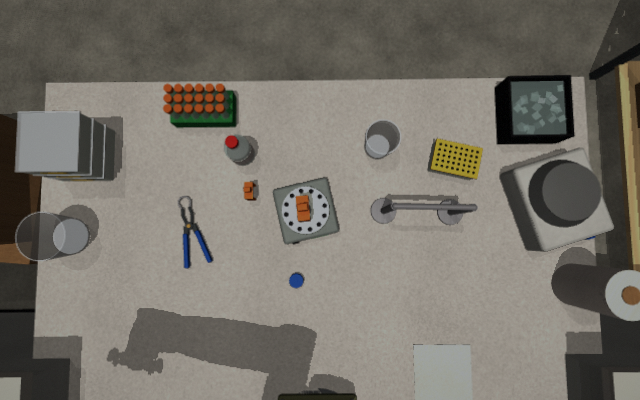

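View pics/side0.png

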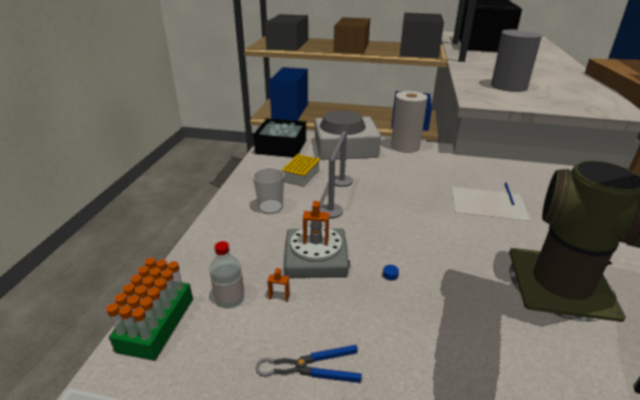

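The larger guard stands on the spindle, at (303,208) in the top view and (315,223) in the side view. The small look-alike is at (250,191) top. The pliers lie at (193,232) top with the ring up at (185,203), and the rail bar runs from (385,205) to (475,208).

```bash
cat > m1.py <<'E'
from h import *
np.set_printoptions(suppress=True,precision=1)
def pca(P):
    c=P.mean(0);w,v=np.linalg.eigh(np.cov((P-c).T));return c,np.sqrt(w),v[:,-1]
for c in ("top","side"):
    im=np.load(f"{c}0im.npy").astype(int);d=np.load(f"{c}0.npy")
    r,g,b=im[...,0],im[...,1],im[...,2]
    W=np.zeros(d.shape,bool)
    if c=="top": W[175:250,270:345]=1
    else: W[190:260,290:345]=1
    P=cloud(c,(r>120)&(b<70)&(g<130)&W,d)
    print(c,"orange",len(P),P.min(0),P.max(0))
    for lo,hi in((60,120),(122,142),(145,175)):
        Q=P[(P[:,2]>lo)&(P[:,2]<hi)]
        if len(Q)>8:
            q=Q[:,:2].astype(np.float32);print(lo,len(Q),Q.mean(0),cv2.minAreaRect(q),pca(Q[:,:2])[2],'medz',np.median(Q[:,2]))
    # rail
    yy,xx=np.mgrid[:400,:640];u=np.c_[xx.ravel(),yy.ravel()]
    A=unproj(c,u,d.ravel());ok=(d.ravel()>0)
    near=ok&(A[:,2]>150)&(A[:,2]<190)&(A[:,0]>350)&(A[:,0]<700)&(A[:,1]<-80)&(A[:,1]>-480)
    Q=A[near];print("rail",len(Q),Q.min(0),Q.max(0))
    if len(Q)>10:
        cc,s,v=pca(Q[:,:2]);print(cc,s,v,Q[:,2].mean(),np.percentile(Q[:,2],[5,50,95]));t=(Q[:,:2]-cc)@v;print("ends",cc+v*t.min(),cc+v*t.max())
    # disc
    near=ok&(abs(A[:,2]-55)<5)&(abs(A[:,0]-500)<130)&(abs(A[:,1]-30)<120)
    Q=A[near];print("disc",len(Q),Q.mean(0),cv2.minEnclosingCircle(Q[:,:2].astype(np.float32)))
    # pliers
    W=np.zeros(d.shape,bool)
    if c=="top": W[190:275,165:225]=1
    else: W[335:390,245:370]=1
    P=cloud(c,W&(b>r+50)&(b>90),d);print("blue",len(P),P.mean(0),P[:,2].min(),P[:,2].max())
    k,lab,_,ctr=cv2.kmeans(P[:,:2].astype(np.float32),2,None,(3,50,.1),5,2),0,0,0
    _,lab,ctr=k[0],k[1].ravel(),k[2]
    for i in(0,1):
        Q=P[lab==i,:2];cc,s,v=pca(Q);t=(Q-cc)@v;print(" handle",cc,cc+v*t.min(),cc+v*t.max(),np.degrees(np.arctan2(v[1],v[0])))
    for n,z in(("pliers_grip",9),("pliers",9),("ring_eye",9)):
        env.camera(c) if n=="pliers_grip" else 0
        print(n,[(atz(c,x['xy'],z)[0],round(x['score'],2)) for x in env.tip_of(c,n)])
    for n,z in(("spindle_top",114),("rail_mid",170),("guard_grip",151)):
        print(n,[(atz(c,x['xy'],z)[0],round(x['score'],2)) for x in env.tip_of(c,n)])
E
python3 m1.py
```

```text
top orange 255 [553.2  12.9 128.3] [613.1  44.  168.7]
122 194 [581.3  28.6 133.4] ((582.67919921875, 28.227130889892578), (58.961673736572266, 28.70321273803711), 4.929305553436279) [-1.  -0.1] medz 133.34179432509683
145 61 [582.6  29.3 165.1] ((582.068115234375, 29.429075241088867), (20.973735809326172, 14.061723709106445), 89.82482147216797) [-0.1  1. ] medz 165.180691248117
rail 551 [ 568.8 -372.5  150.2] [ 588.9 -175.6  183.4]
[ 579.1 -271.8] [ 4.2 58.9] [0. 1.] 174.8448698481562 [169.4 175.7 179.2]
ends [ 576.5 -372.5] [ 581.6 -175.5]
disc 1318 [577.   23.4  55.2] ((582.8589477539062, 24.872098922729492), 61.81570816040039)
blue 231 [485.1 323.9  17.6] -5.28626852325482 23.834966339164247
 handle [479.7 346.1] [524.  348.7] [436.4 343.5] -176.60367552108247
 handle [490.9 299.9] [531.1 318.2] [450.5 281.4] -155.45007355874313
pliers_grip [(array([501.4, 329.3,   9. ]), 0.85), (array([ 596.8, -315.5,    9. ]), 0.61)]
pliers [(array([538.5, 343.7,   9. ]), 0.55), (array([605.8, 350.1,   9. ]), 0.52)]
ring_eye [(array([602.6, 350.6,   9. ]), 0.82), (array([586.4,  37.9,   9. ]), 
[... 792 characters left out ...]
 [573.5  44.2  55.8] ((579.35400390625, 27.368915557861328), 63.03388977050781)
blue 493 [481.7 328.1  18.4] 12.938949494573507 22.446812310032243
 handle [488.  303.7] [527.8 321.8] [448.  285.5] -155.55798116834399
 handle [476.3 348.9] [521.5 351.8] [432.9 346.2] -176.41282857030805
pliers_grip [(array([484.8, 327.8,   9. ]), 0.94)]
pliers [(array([541.5, 342.2,   9. ]), 0.81)]
ring_eye [(array([579.2,  27.6,   9. ]), 0.66), (array([596.8, 346.1,   9. ]), 0.59), (array([ 610.1, -122. ,    9. ]), 0.42)]
spindle_top [(array([579.1,  21.5, 114. ]), 0.87), (array([575. ,  94.1, 114. ]), 0.65)]
rail_mid [(array([ 580.7, -271.5,  170. ]), 0.62)]
guard_grip [(array([584.8,  19.3, 151. ]), 0.58)]
```

```bash
cat > plan.py <<'E'
# usage: plan.py x y z yaw  -> turn about tool z, and shift in tool axes (m) before/after the turn
import sys; from h import *
x,y,z,yaw=map(float,sys.argv[1:]);s=env.read_state();r=R.from_euler('xyz',s['eef_rot'])
tgt=R.from_euler('xyz',[np.pi,0,yaw])
d=np.array([x,y,z])-s['position']
np.set_printoptions(suppress=True,precision=4)
print('t',s['time'],'pos',s['position'],'rot',s['eef_rot'],'w',s['width'],'F',s['force'])
print('turn',(r.inv()*tgt).as_rotvec(),'shift now-axes',r.inv().apply(d)/1000,'after-turn axes',tgt.inv().apply(d)/1000)
E
python3 -m jog '[[[0,0,0.125,0,0,0,1],[0,0,0.125,0,0,0,1],[0,0,0.125,0,0,0,1],[0,0,0.125,0,0,0,1],[0,0,0.125,0,0,0,1]]]'
python3 -m jog '[[[0,0,0.125,0,0,0,1],[0,0,0.125,0,0,0,1],[0,0,0.125,0,0,0,1],[0,0,0.125,0,0,0,1],[0,0,0.125,0,0,0,1]]]'
python3 -m jog '[[[0,0,0,-0.026,0.0208,0,1],[0,0,0,-0.026,0.0208,0,1],[0,0,0,-0.026,0.0208,0,1],[0,0,0,-0.026,0.0208,0,1],[0,0,0,-0.026,0.0208,0,1]]]'
python3 plan.py 581 29.5 156 1.658
```

```text
time: 2.62
position: [121.1, 510.8, 250.3]
eef_rot: [3.142, -0.0, 2.278]
force: [0.3, -0.5, 0.3]
width: 85.3
finger_force: 0.0
time: 3.03
position: [121.1, 510.8, 250.3]
eef_rot: [-3.142, -0.0, 1.653]
force: [-0.5, -0.6, -0.1]
width: 85.2
finger_force: 0.0
time: 3.45
position: [236.9, 389.4, 250.4]
eef_rot: [3.141, -0.0, 1.66]
force: [-0.3, 1.2, -1.0]
width: 85.4
finger_force: 0.0
t 3.45 pos [236.8753 389.3505 250.3786] rot [ 3.1413 -0.0002  1.6595] w 85.3624648282495 F [-0.2752  1.2364 -0.9849]
turn [ 0.0003 -0.0002  0.0015] shift now-axes [-0.3889  0.3109  0.0944] after-turn axes [-0.3885  0.3115  0.0944]
```

```bash
python3 -m jog '[[[0,0,0,-0.026,0.0208,0,1],[0,0,0,-0.026,0.0208,0,1],[0,0,0,-0.026,0.0208,0,1],[0,0,0,-0.026,0.0208,0,1],[0,0,0,-0.026,0.0208,0,1]]]' >/dev/null
python3 -m jog '[[[0,0,0,-0.026,0.0208,0,1],[0,0,0,-0.026,0.0208,0,1],[0,0,0,-0.026,0.0208,0,1],[0,0,0,-0.026,0.0208,0,1],[0,0,0,-0.026,0.0208,0,1]]]' >/dev/null
python3 -m jog '[[[0,0,0,-0.026,0.0208,0,1],[0,0,0,-0.026,0.0208,0,1],[0,0,0,-0.024,0.0208,0,1],[0,0,0,-0.02,0.0208,0,1],[0,0,0,0,0,0,1]]]'
python3 plan.py 580.5 29.5 156 1.658
```

```text
time: 4.7
position: [561.6, 58.2, 249.9]
eef_rot: [3.139, 0.002, 1.654]
force: [1.6, -0.6, 0.4]
width: 85.3
finger_force: 0.0
t 4.7 pos [561.629   58.1711 249.8514] rot [3.1385 0.0018 1.6543] w 85.29434863845303 F [ 1.5787 -0.6083  0.3619]
turn [ 0.0031  0.0018 -0.0037] shift now-axes [-0.03    0.0161  0.094 ] after-turn axes [-0.0302  0.0163  0.0939]
```

```bash
python3 -m jog '[[[0,0,0,0,0,0,1],[0,0,0,0,0,0,1]]]' >/dev/null
python3 plan.py 580.5 29.5 156 1.658
```

```text
t 4.8667 pos [556.8996  61.5559 250.027 ] rot [-3.1403 -0.0004  1.6586] w 85.68854819775189 F [ 0.4659  0.5743 -0.7489]
turn [-0.0013 -0.0004  0.0006] shift now-axes [-0.034   0.0208  0.094 ] after-turn axes [-0.034   0.0207  0.094 ]
```

```bash
python3 -m jog '[[[0,0,0,-0.017,0.0102,0,1],[0,0,0,-0.017,0.0102,0,1],[0,0,0,0,0,0.027,1],[0,0,0,0,0,0.027,1],[0,0,0,0,0,0,1]]]'
python3 -m jog '[[[0,0,0,0,0,0,1]]]'
python3 plan.py 580.5 29.5 156 1.658
```

```text
time: 5.28
position: [576.4, 30.1, 191.7]
eef_rot: [-3.132, -0.001, 1.66]
force: [-2.1, 0.3, -1.0]
width: 85.2
finger_force: 0.0
time: 5.37
position: [578.5, 30.2, 195.4]
eef_rot: [-3.137, -0.0, 1.66]
force: [-0.1, -0.8, 0.2]
width: 85.3
finger_force: 0.0
t 5.3667 pos [578.5259  30.2481 195.4065] rot [-3.1372 -0.0003  1.6603] w 85.28353853151948 F [-0.0917 -0.7585  0.1882]
turn [-0.0043 -0.0003  0.0023] shift now-axes [-0.0009  0.0021  0.0394] after-turn axes [-0.0009  0.0019  0.0394]
```

```bash
python3 -m jog '[[[0,0,0,0,0.001,0.015,1],[0,0,0,0,0.001,0.015,1],[0,0,0,0,0,0.009,1],[0,0,0,0,0,0,1],[0,0,0,0,0,0,1]]]'
python3 -m jog '[[[0,0,0,0,0,0,-1],[0,0,0,0,0,0,-1],[0,0,0,0,0,0,-1],[0,0,0,0,0,0,-1],[0,0,0,0,0,0,-1]]]'
python3 -m jog '[[[0,0,0,0,0,0,-1],[0,0,0,0,0,0,-1],[0,0,0,0,0,0,-1],[0,0,0,0,0,0,-1],[0,0,0,0,0,0,-1]]]'
```

```text
time: 5.78
position: [582.8, 30.0, 158.2]
eef_rot: [3.141, -0.0, 1.66]
force: [-0.1, 0.0, 1.4]
width: 85.2
finger_force: 0.0
time: 6.2
position: [583.0, 29.5, 157.7]
eef_rot: [3.141, 0.0, 1.659]
force: [-0.4, 0.9, 0.0]
width: 25.1
finger_force: 0.0
time: 6.62
position: [582.8, 29.5, 157.4]
eef_rot: [3.142, 0.0, 1.659]
force: [-0.1, -0.1, 1.3]
width: 14.9
finger_force: 62.2
```

```bash
python3 -m jog '[[[0,0,0,0,0,-0.02,-1],[0,0,0,0,0,-0.03,-1],[0,0,0,0,0,-0.035,-1],[0,0,0,0,0,-0.035,-1],[0,0,0,0,0,-0.035,-1]]]'
python3 -m jog '[[[0,0,0.057,0,0,0,-1],[0,0,0.057,0,0,0,-1],[0,0,0,0,0,0,-1],[0,0,0,0,0,0,-1]]]'
python3 plan.py 578.5 -271 312 1.545
```

```text
time: 7.03
position: [582.3, 29.6, 313.5]
eef_rot: [-3.141, -0.0, 1.659]
force: [1.7, 0.5, -0.4]
width: 15.2
finger_force: 61.7
time: 7.37
position: [582.6, 29.5, 311.9]
eef_rot: [-3.141, 0.0, 1.546]
force: [-0.1, 0.5, 0.2]
width: 15.1
finger_force: 61.9
t 7.3667 pos [582.5845  29.5367 311.9454] rot [-3.1409  0.0001  1.5462] w 15.058011650465625 F [-0.1315  0.5364  0.1518]
turn [-0.0007  0.0001  0.0012] shift now-axes [-0.3005  0.0033 -0.    ] after-turn axes [-0.3005  0.0037 -0.0001]
```

```bash
python3 -m jog '[[[0,0,0,-0.02,0,0,-1],[0,0,0,-0.03,0.001,0,-1],[0,0,0,-0.03,0,0,-1],[0,0,0,-0.03,0.001,0,-1],[0,0,0,-0.03,0,0,-1]]]' >/dev/null
python3 -m jog '[[[0,0,0,-0.035,0.001,0,-1],[0,0,0,-0.035,0,0,-1],[0,0,0,-0.035,0,0,-1],[0,0,0,-0.03,0,0,-1],[0,0,0,-0.025,0,0,-1]]]' >/dev/null
python3 -m jog '[[[0,0,0,0,0,0,-1],[0,0,0,0,0,0,-1],[0,0,0,0,0,0,-1]]]'
python3 plan.py 578.5 -271 212 1.545
python3 - <<'E'
from h import *
np.set_printoptions(suppress=True,precision=1)
a,d=env.camera("side");cv2.imwrite("pics/side1.png",cv2.resize(a[80:300,220:440,::-1],None,fx=2.5,fy=2.5))
i=a.astype(int);W=np.zeros(d.shape,bool);W[60:200,290:420]=1
P=cloud("side",W&(i[...,0]>110)&(i[...,2]<80)&(i[...,1]<130),d);P=P[(P[:,1]<-150)];print(len(P),P.min(0),P.max(0),np.median(P,0))
E
```

```text
time: 8.45
position: [577.6, -270.0, 311.5]
eef_rot: [-3.14, -0.001, 1.545]
force: [-0.8, -0.3, -0.8]
width: 14.6
finger_force: 61.9
t 8.45 pos [ 577.6406 -270.0004  311.4504] rot [-3.1401 -0.0013  1.5452] w 14.571879419421627 F [-0.8318 -0.302  -0.7984]
turn [-0.0015 -0.0013  0.0002] shift now-axes [-0.0011  0.001   0.0994] after-turn axes [-0.001   0.0009  0.0995]
452 [  344.7 -1695.1  -212.3] [ 957.2 -307.5  204.5] [  669.3 -1297.     43.6]
```

View pics/side1.png

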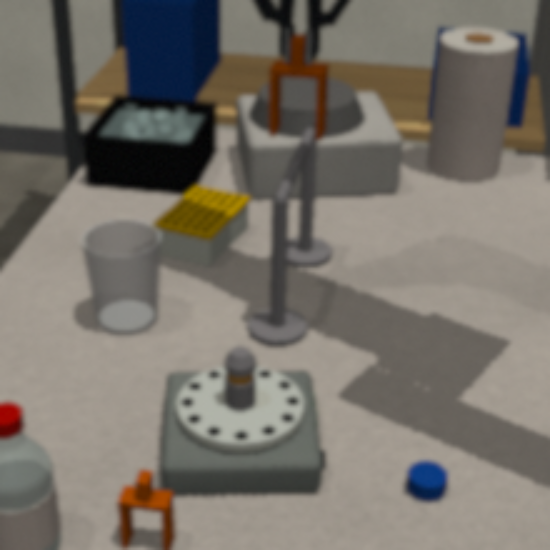

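The guard hangs upright in the jaws, with its legs (crop 275 and 322, row 120) on either side of the bar. The bare spindle with its brass groove shows at crop (240,380). Next I lower the guard.

```bash
python3 -m jog '[[[0,0,0,0,0,0.025,-1],[0,0,0,0,0,0.025,-1],[0,0,0,0,0,0.025,-1],[0,0,0,0,0,0.015,-1],[0,0,0,0,0,0.005,-1]]]'
python3 -m jog '[[[0,0,0,0,0,0.003,-1],[0,0,0,0,0,0,-1],[0,0,0,0,0,0.001,-1],[0,0,0,0,0,0.001,-1],[0,0,0,0,0,0,-1]]]'
```

```text
time: 8.92
position: [576.4, -268.0, 214.2]
eef_rot: [-3.136, -0.003, 1.547]
force: [-0.5, 0.1, -0.9]
width: 15.0
finger_force: 61.9
time: 9.33
position: [578.6, -270.6, 213.3]
eef_rot: [3.14, 0.001, 1.545]
force: [0.2, -0.3, -0.3]
width: 14.9
finger_force: 61.9
```

```bash
python3 -m jog '[[[0,0,0,0,0,0.001,-1],[0,0,0,0,0,0,-1],[0,0,0,0,0,0.001,-1],[0,0,0,0,0,0,-1]]]'
python3 -m jog '[[[0,0,0,0,0,0.001,-1],[0,0,0,0,0,0,-1],[0,0,0,0,0,0.001,-1],[0,0,0,0,0,0,-1],[0,0,0,0,0,0,-1]]]'
```

```text
time: 9.67
position: [577.9, -270.5, 210.2]
eef_rot: [-3.142, -0.0, 1.545]
force: [-0.5, -0.4, -0.1]
width: 15.1
finger_force: 61.9
time: 10.08
position: [578.0, -270.5, 209.1]
eef_rot: [3.141, 0.0, 1.545]
force: [-2.4, -0.1, 4.4]
width: 15.2
finger_force: 62.5
```

```bash
python3 -m jog '[[[0,0,0,0,0,0,0],[0,0,0,0,0,0,0.5],[0,0,0,0,0,0,1],[0,0,0,0,0,0,1],[0,0,0,0,0,0,1]]]'
python3 -m jog '[[[0,0,0,0,0,0,1],[0,0,0,0,0,-0.005,1],[0,0,0,0,0,-0.02,1],[0,0,0,0,0,-0.03,1],[0,0,0,0,0,-0.03,1]]]'
python3 -m jog '[[[0,0,0,0,0,-0.02,1],[0,0,0,0,0,0,1],[0,0,0,0,0,0,1]]]'
python3 - <<'E'
from h import *
for c in ("side","top"):
    a,d=env.camera(c); np.save(f"{c}2im.npy",a);np.save(f"{c}2.npy",d)
    if c=="side":
        cv2.imwrite("pics/side2.png",cv2.resize(a[80:220,260:400,::-1],None,fx=3,fy=3))
E
python3 plan.py 490 326 300 0.244
```

```text
time: 10.5
position: [578.0, -270.4, 208.0]
eef_rot: [-3.141, -0.0, 1.545]
force: [0.1, 0.1, -0.2]
width: 74.2
finger_force: 0.0
time: 10.92
position: [577.3, -270.1, 293.7]
eef_rot: [-3.139, -0.001, 1.545]
force: [0.3, -0.1, -0.8]
width: 85.5
finger_force: 0.0
time: 11.17
position: [578.8, -270.8, 315.2]
eef_rot: [3.138, 0.002, 1.545]
force: [-0.3, 0.6, -1.4]
width: 85.3
finger_force: 0.0
t 11.2667 pos [ 577.6741 -270.2632  312.4928] rot [-3.1404 -0.0005  1.5448] w 85.40173439379377 F [ 0.1521 -0.5294  0.4513]
turn [-0.0013  0.0003  1.3008] shift now-axes [ 0.5938 -0.1031  0.0129] after-turn axes [ 0.059  -0.5998  0.0125]
```

View pics/side2.png

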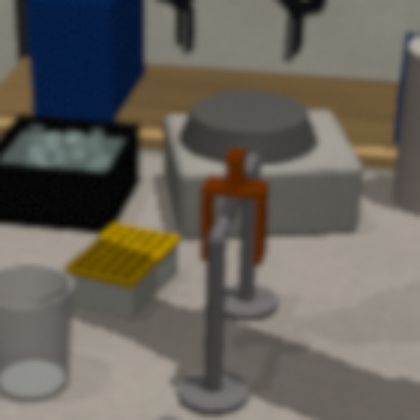

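The guard hangs on the bar, with its crown at crop (235,190) and its legs on either side. On to the pliers.

```bash
python3 -m jog '[[[0,0,0.118,0,0,0,1],[0,0,0.118,0,0,0,1],[0,0,0.118,0,0,0,1],[0,0,0.118,0,0,0,1],[0,0,0.118,0,0,0,1]]]' >/dev/null
python3 -m jog '[[[0,0,0.118,0,0,0,1],[0,0,0.118,0,0,0,1],[0,0,0.118,0,0,0,1],[0,0,0.118,0,0,0,1],[0,0,0.118,0,0,0,1]]]' >/dev/null
python3 -m jog '[[[0,0,0.12,0,0,0,1],[0,0,0,0.003,-0.03,0,1],[0,0,0,0.003,-0.03,0,1],[0,0,0,0.003,-0.03,0,1],[0,0,0,0.003,-0.03,0,1]]]' >/dev/null
python3 -m jog '[[[0,0,0,0.003,-0.03,0,1],[0,0,0,0.003,-0.03,0,1],[0,0,0,0.003,-0.03,0,1],[0,0,0,0.003,-0.03,0,1],[0,0,0,0.003,-0.03,0,1]]]' >/dev/null
python3 -m jog '[[[0,0,0,0.003,-0.03,0,1],[0,0,0,0.003,-0.03,0,1],[0,0,0,0.003,-0.03,0,1],[0,0,0,0.003,-0.03,0,1],[0,0,0,0.003,-0.03,0,1]]]' >/dev/null
python3 -m jog '[[[0,0,0,0.003,-0.03,0,1],[0,0,0,0.003,-0.03,0,1],[0,0,0,0.003,-0.02,0,1],[0,0,0,0,0,0,1],[0,0,0,0,0,0,1]]]'
python3 plan.py 490 326 150 0.244
cat > m2.py <<'E'
from h import *
np.set_printoptions(suppress=True,precision=1)
for c in ("top","side"):
    d=np.load(f"{c}2.npy");yy,xx=np.mgrid[:400,:640];A=unproj(c,np.c_[xx.ravel(),yy.ravel()],d.ravel())
    ok=(d.ravel()>0)&(np.hypot(A[:,0]-581,A[:,1]-27)<40)
    for lo,hi in((66,84),(84,96),(96,104),(108,120)):
        Q=A[ok&(A[:,2]>lo)&(A[:,2]<hi)];print(c,lo,len(Q),Q.mean(0) if len(Q) else '',Q.min(0) if len(Q) else '',Q.max(0) if len(Q) else '')
    ok=(d.ravel()>0)&(np.hypot(A[:,0]-581,A[:,1]-27)<80)&(abs(A[:,2]-55)<4);print('disc',A[ok].mean(0),cv2.minEnclosingCircle(A[ok][:,:2].astype(np.float32)))
E
python3 m2.py
```

```text
time: 13.77
position: [517.4, 180.8, 314.4]
eef_rot: [-3.103, 0.001, 0.316]
force: [-1.0, 0.5, 0.9]
width: 85.4
finger_force: 0.0
t 13.7667 pos [517.4057 180.836  314.41  ] rot [-3.1025  0.001   0.3157] w 85.44911290000725 F [-0.9813  0.4903  0.8835]
turn [-0.039   0.0024  0.0717] shift now-axes [ 0.0192 -0.14    0.17  ] after-turn axes [ 0.0085 -0.1475  0.1644]
top 66 6 [569.4  22.4  77.3] [567.9  11.8  68.5] [575.5  29.9  83.4]
top 84 2 [571.3  15.4  86.9] [570.   14.2  84.8] [572.7  16.6  88.9]
top 96 6 [575.9  27.7 102.9] [569.2  13.7 101.7] [589.1  38.4 103.8]
top 108 84 [582.1  24.8 112.5] [568.8  11.  108.4] [593.4  38.  118.1]
disc [581.9  24.6  55.2] ((582.762939453125, 24.81959342956543), 61.730159759521484)
side 66 73 [579.3  37.2  75.5] [566.3  24.4  66.3] [595.4  43.6  84. ]
side 84 52 [577.8  35.1  88.1] [566.   18.1  84.2] [594.7  43.   95.9]
side 96 32 [577.9  36.3 100. ] [566.1  29.2  96.5] [595.1  41.8 103.8]
side 108 64 [579.7  30.8 112.7] [567.5  19.5 108. ] [591.7  41.6 117.6]
disc [578.8  37.4  56. ] ((578.2777709960938, 27.59304428100586), 63.96907043457031)
```

```bash
python3 -m jog '[[[0,0,0,0,0,0,1],[0,0,0,0,0,0,1],[0,0,0,0,0,0,1]]]' >/dev/null
python3 plan.py 490 326 150 0.244
```

```text
t 14.0167 pos [517.3497 180.377  314.812 ] rot [-3.1021  0.0003  0.3148] w 85.17152962039039 F [-0.1038  0.0045  0.2084]
turn [-0.0395  0.0017  0.0707] shift now-axes [ 0.0191 -0.1403  0.1705] after-turn axes [ 0.0086 -0.1479  0.1648]
```

```bash
python3 -m jog '[[[-0.0395,0,0.0707,0,0,0,1],[0,0,0,0,0,0,1],[0,0,0,0.002,-0.02,0.015,1],[0,0,0,0.002,-0.02,0.02,1],[0,0,0,0.001,-0.02,0.02,1]]]' >/dev/null
python3 -m jog '[[[0,0,0,0.001,-0.02,0.02,1],[0,0,0,0.001,-0.02,0.02,1],[0,0,0,0.001,-0.02,0.02,1],[0,0,0,0.001,-0.02,0.02,1],[0,0,0,0,-0.007,0.02,1]]]' >/dev/null
python3 -m jog '[[[0,0,0,0,0,0,1],[0,0,0,0,0,0,1],[0,0,0,0,0,0,1]]]' >/dev/null
python3 plan.py 490 326 9 0.244
```

```text
t 15.1 pos [507.2957 237.671  167.8452] rot [-3.0596  0.0013  0.3951] w 85.70849263268961 F [-0.6743 -0.8189  0.0608]
turn [-0.0818  0.0075  0.1509] shift now-axes [ 0.0182 -0.0749  0.1655] after-turn axes [ 0.0046 -0.0899  0.1588]
```

```bash
python3 -c "
from h import *
print(env.read_state()['joint_positions'])"
```

```text
[ 0.3940493   0.36661531 -0.20720976  0.99835627  0.08200989  3.14058335]
```

Joint 6 is at its limit, so I use the half-turn-equivalent grasp.

```bash
python3 -m jog '[[[-0.08,0,0,0,0,0,1],[0,0,-0.125,0,0,0,1],[0,0,-0.125,0,0,0,1],[0,0,-0.125,0,0,0,1],[0,0,-0.125,0,0,0,1]]]' >/dev/null
python3 -m jog '[[[0,0,-0.125,0,0,0,1],[0,0,-0.125,0,0,0,1],[0,0,-0.125,0,0,0,1],[0,0,-0.125,0,0,0,1],[0,0,-0.125,0,0,0,1]]]' >/dev/null
python3 -m jog '[[[0,0,-0.125,0,0,0,1],[0,0,-0.125,0,0,0,1],[0,0,-0.125,0,0,0,1],[0,0,-0.125,0,0,0,1],[0,0,-0.125,0,0,0,1]]]' >/dev/null
python3 -m jog '[[[0,0,-0.125,0,0,0,1],[0,0,-0.125,0,0,0,1],[0,0,-0.125,0,0,0,1],[0,0,-0.125,0,0,0,1],[0,0,-0.125,0,0,0,1]]]' >/dev/null
python3 -m jog '[[[0,0,-0.125,0,0,0,1],[0,0,-0.125,0,0,0,1],[0,0,-0.125,0,0,0,1],[0,0,-0.125,0,0,0,1],[0,0,-0.125,0,0,0,1]]]' >/dev/null
python3 -m jog '[[[0,0,0,0,0,0,1],[0,0,0,0,0,0,1]]]' >/dev/null
python3 plan.py 490 326 150 3.386;python3 -c "
from h import *
print(env.read_state()['joint_positions'])"
```

```text
t 17.35 pos [512.2653 227.3931 168.3448] rot [ 3.13   -0.0015 -2.8739] w 85.51303102259871 F [ 0.0822  1.1614 -0.1249]
turn [ 0.0116 -0.0016  0.0233] shift now-axes [-0.0046  0.1008  0.0195] after-turn axes [-0.0023  0.1011  0.0183]
[ 0.41149132  0.3657706  -0.20435688  1.00050563  0.01167037  0.14379043]
```

```bash
python3 -m jog '[[[0.0116,0,0.0233,0,0,0,1],[0,0,0,0,0.025,0.006,1],[0,0,0,-0.001,0.025,0.006,1],[0,0,0,-0.001,0.025,0.006,1],[0,0,0,0,0.026,0,1]]]' >/dev/null
python3 -m jog '[[[0,0,0,0,0,0,1],[0,0,0,0,0,0,1],[0,0,0,0,0,0,1]]]' >/dev/null
python3 - <<'E'
from h import *
a,d=env.camera("side");cv2.imwrite("pics/side3.png",cv2.resize(a[250:400,220:420,::-1],None,fx=4,fy=4))
E
python3 plan.py 490 326 60 3.386;python3 -c "
from h import *
print(env.read_state()['joint_positions'])"
```

```text
t 18.0667 pos [488.5799 325.1301 149.1787] rot [-3.1408 -0.0039 -2.8951] w 85.22967875846655 F [ 0.1981 -0.7584 -0.1142]
turn [-0.0008 -0.0039  0.0021] shift now-axes [-0.0019  0.0006  0.0892] after-turn axes [-0.0016  0.0005  0.0892]
[ 5.86905599e-01  4.24922801e-01 -1.62696543e-01  9.87121610e-01
  5.07772312e-04  3.40375845e-01]
```

View pics/side3.png

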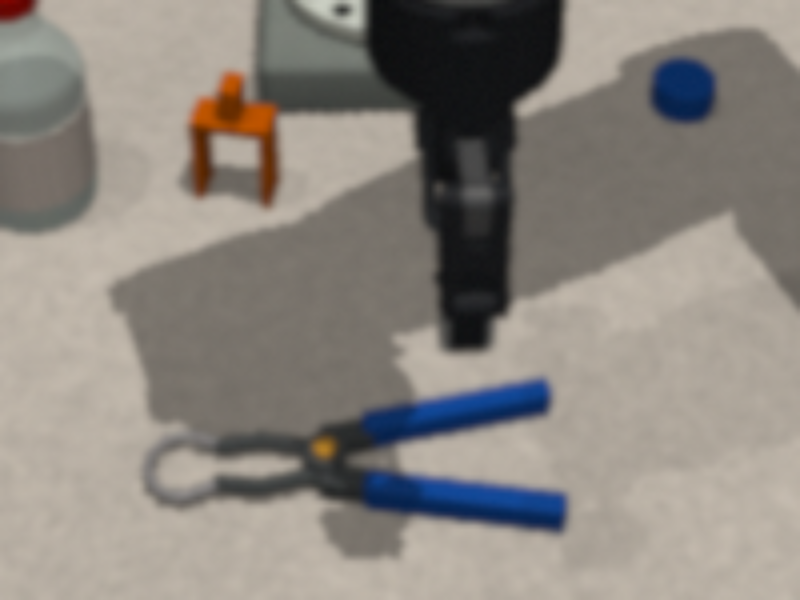

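The gripper is above the pliers, in the same line as the handles. The orange pivot is at crop (323,446), full picture (300.8,361.5). I use it to fix the 60 mm grip distance.

Run:
```python
from h import *
print(atz("side",[300.8,361.5],18))
i=np.load("top0im.npy").astype(int);W=i[205:245,170:215];m=(W[...,0]>W[...,2]+50)
v,u=np.nonzero(m);print(len(u),u.mean()+170,v.mean()+205);print(atz("top",[u.mean()+170,v.mean()+205],18))
```

```text
[[543.31284551 337.81105667  18.        ]]
12 188.0 225.5
[[546.24876654 339.24905335  18.        ]]
```

```bash
python3 -m jog '[[[0,0,0,0.002,0,0.02,1],[0,0,0,0,0,0.03,1],[0,0,0,0,0,0.03,1],[0,0,0,0,0,0.02,1],[0,0,0,0,0,0.015,1]]]'
python3 -m jog '[[[0,0,0,0,0,0.008,1],[0,0,0,0,0,0,1],[0,0,0,0,0,0,1],[0,0,0,0,0,0,1]]]'
```

```text
time: 18.48
position: [485.2, 323.0, 31.9]
eef_rot: [-3.14, -0.007, -2.896]
force: [0.7, 0.3, -1.0]
width: 85.5
finger_force: 0.0
time: 18.82
position: [487.0, 325.3, 27.1]
eef_rot: [3.141, -0.002, -2.894]
force: [0.5, -1.5, 1.2]
width: 85.3
finger_force: 0.0
```

```bash
python3 -m jog '[[[0,0,0,0,0,0.0055,1],[0,0,0,0,0,0,1],[0,0,0,0,0,0,0.6],[0,0,0,0,0,0,0.2],[0,0,0,0,0,0,-0.1]]]'
python3 -m jog '[[[0,0,0,0,0,0,-1],[0,0,0,0,0,0,-1],[0,0,0,0,0,0,-1],[0,0,0,0,0,0,-1],[0,0,0,0,0,0,-1]]]'
python3 -m jog '[[[0,0,0,0,0,0,-1],[0,0,0,0,0,0,-1],[0,0,0,0,0,0,-1]]]'
```

```text
time: 19.23
position: [486.1, 325.5, 21.2]
eef_rot: [3.142, -0.003, -2.893]
force: [-2.8, -0.2, 11.4]
width: 51.3
finger_force: 8.1
time: 19.65
position: [486.6, 325.4, 22.6]
eef_rot: [-3.141, -0.002, -2.893]
force: [-2.2, -2.9, 13.6]
width: 32.2
finger_force: 59.9
time: 19.9
position: [486.7, 325.4, 22.6]
eef_rot: [-3.141, -0.002, -2.893]
force: [-2.5, -2.6, 14.1]
width: 31.9
finger_force: 59.9
```

```bash
python3 -m jog '[[[0,0,0,0,0,-0.004,-1],[0,0,0,0,0,-0.01,-1],[0,0,0,0,0,-0.02,-1],[0,0,0,0,0,-0.03,-1],[0,0,0,0,0,-0.03,-1]]]'
python3 -m jog '[[[0,0,0,0,0,-0.03,-1],[0,0,0,0,0,-0.025,-1],[0,0,0,0,0,0,-1],[0,0,0,0,0,0,-1],[0,0,0,0,0,0,-1]]]'
python3 - <<'E'
from h import *
for c in("side","top"):
    a,d=env.camera(c);np.save(f"{c}4im.npy",a);np.save(f"{c}4.npy",d)
    if c=="side": cv2.imwrite("pics/side4.png",cv2.resize(a[230:380,220:420,::-1],None,fx=4,fy=4))
    print([(x['xy'],x['score']) for x in env.tip_of(c,"ring_eye")],[(x['xy'],x['score']) for x in env.tip_of(c,"pliers")])
E
```

```text
time: 20.32
position: [484.9, 324.5, 114.5]
eef_rot: [-3.14, -0.008, -2.893]
force: [-0.0, 1.3, -1.9]
width: 31.7
finger_force: 59.9
time: 20.73
position: [485.6, 324.9, 168.4]
eef_rot: [-3.141, -0.006, -2.893]
force: [-0.5, 0.1, -2.6]
width: 31.7
finger_force: 60.0
[([263.3, 309.7], 0.84), ([316.2, 220.3], 0.18)] [([300.4, 313.5], 0.75), ([316.5, 255.4], 0.67)]
[([165.5, 197.8], 0.62)] [([167.8, 224.4], 0.9)]
```

View pics/side4.png

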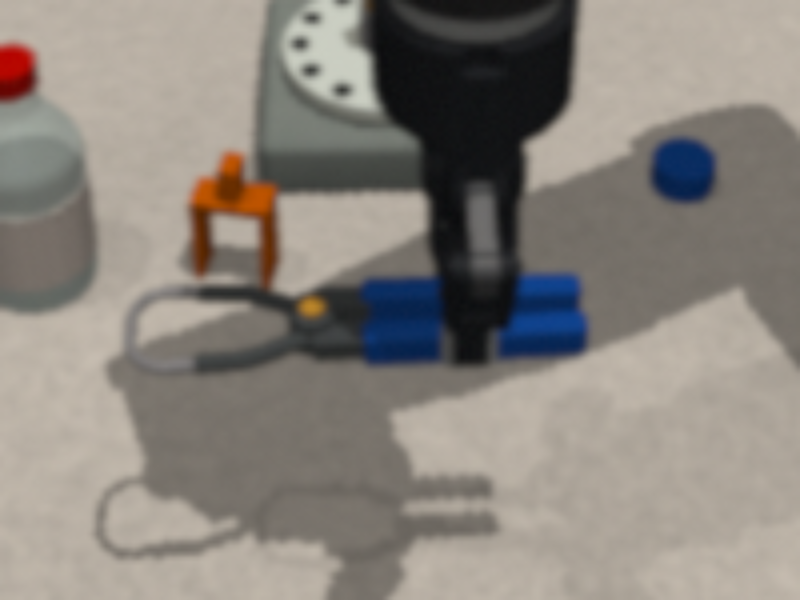

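The pliers are lifted with the handles parallel and the ring spread (crop 165,330). I now check how level they are and where the ring sits relative to the TCP.

```bash
cat > lev.py <<'E'
from h import *
import sys
np.set_printoptions(suppress=True,precision=2)
def run(tag,s):
    r=R.from_euler('xyz',s['eef_rot']);p=s['position'];print('TCP',p,s['eef_rot'],'w',s['width'])
    for c in("side","top"):
        d=np.load(f"{c}{tag}.npy");i=np.load(f"{c}{tag}im.npy").astype(int)
        yy,xx=np.mgrid[:400,:640];A=unproj(c,np.c_[xx.ravel(),yy.ravel()],d.ravel())
        # frame: X ahead along pliers x (= -tool x), Y, Z up, origin TCP
        B=r.inv().apply(A-p)*[-1,1,-1]
        ok=(d.ravel()>0)&(abs(B[:,1])<45)&(B[:,2]>-35)&(B[:,2]<15)
        rgb=i.reshape(-1,3);blue=rgb[:,2]>rgb[:,0]+50
        for n,m in(("handles",ok&blue&(abs(B[:,0])<60)),("arms",ok&(B[:,0]>48)&(B[:,0]<150)&~blue),("ring",ok&(B[:,0]>100)&(B[:,0]<150)&~blue)):
            Q=B[m]
            if len(Q)>5:
                M=np.c_[Q[:,:2],np.ones(len(Q))];k=np.linalg.lstsq(M,Q[:,2],rcond=None)[0]
                print(c,n,len(Q),'mean',Q.mean(0),'lo',np.percentile(Q,3,0),'hi',np.percentile(Q,97,0),'slopes',k)
        Q=B[ok&~blue&(B[:,0]>45)&(B[:,0]<150)]
        for x0 in range(45,150,10):
            q=Q[(Q[:,0]>=x0)&(Q[:,0]<x0+10)]
            if len(q):print('   ',c,x0,len(q),'Z med',np.median(q[:,2]),'Y',q[:,1].min(),q[:,1].max())
if __name__=="__main__": run(sys.argv[1],env.read_state())
E
python3 lev.py 4
```

```text
TCP [485.75 324.87 168.01] [-3.14 -0.01 -2.89] w 31.356735072921236
side handles 688 mean [-3.9   5.46 -7.4 ] lo [-47.1  -11.58 -15.65] hi [37.77 18.74 -2.75] slopes [-0.   -0.04 -7.2 ]
side arms 628 mean [86.21  3.87 -9.82] lo [ 49.69 -19.32 -15.34] hi [135.24  22.78  -2.21] slopes [-0.05 -0.04 -5.45]
side ring 202 mean [119.4    2.56 -11.33] lo [101.07 -20.51 -14.63] hi [136.59  23.23  -8.65] slopes [-0.01 -0.01 -9.89]
    side 45 110 Z med -8.579780452929551 Y -15.15146094918654 17.600867204012108
    side 55 108 Z med -6.0268041432277375 Y -15.663955814053537 17.484438841409194
    side 65 80 Z med -8.696538355142915 Y -14.585517301620605 16.955974625000973
    side 75 63 Z med -10.094621154424644 Y -18.68686807511189 21.206687992759676
    side 85 67 Z med -10.408616646258977 Y -20.282583337389944 22.859956910293423
    side 95 62 Z med -10.365046034730689 Y -20.93495491707901 23.554270291240364
    side 105 50 Z med -10.925223505515339 Y -22.096037064797002 23.782919270108014
    side 115 42 Z med -11.634022314737559 Y -22.442485439388843 23.64864335575282
    side 125 57 Z med
[... 603 characters left out ...]
7.456165761128612 Y -18.71370852892244 14.86303362025365
    top 65 47 Z med -8.48420476881148 Y -18.39642323709997 13.09733442909633
    top 75 32 Z med -12.022725843875712 Y -21.479821589919712 17.47470765247431
    top 85 32 Z med -11.415628047197377 Y -24.52589307338566 20.667553921662492
    top 95 31 Z med -11.900486567147196 Y -24.812900196969665 20.98565744857332
    top 105 26 Z med -12.439185336820966 Y -25.08443452345131 21.707446173742625
    top 115 20 Z med -12.777983458624432 Y -25.454836602294144 22.210336622447183
    top 125 25 Z med -13.099165979966271 Y -24.500506949493307 19.694325365827186
    top 135 27 Z med -13.175008479305696 Y -15.877259862083488 14.569347621163335
```

```bash
python3 plan.py 468.6 -2.2 165 -2.893
```

```text
t 21.0333 pos [485.7544 324.8655 168.0121] rot [-3.1402 -0.0066 -2.8932] w 31.356735072921236 F [-0.3035 -0.8522 -2.1504]
turn [-0.0014 -0.0066 -0.0002] shift now-axes [ 0.097  -0.3128  0.0041] after-turn axes [ 0.0971 -0.3128  0.003 ]
```

```bash
python3 -m jog '[[[0,0,0,0.004,-0.012,0,-1],[0,0,0,0.006,-0.02,0,-1],[0,0,0,0.008,-0.026,0,-1],[0,0,0,0.008,-0.026,0,-1],[0,0,0,0.008,-0.026,0,-1]]]' >/dev/null
python3 -m jog '[[[0,0,0,0.008,-0.026,0,-1],[0,0,0,0.008,-0.026,0,-1],[0,0,0,0.008,-0.026,0,-1],[0,0,0,0.008,-0.026,0,-1],[0,0,0,0.008,-0.026,0,-1]]]'
python3 -m jog '[[[0,0,0,0.008,-0.026,0,-1],[0,0,0,0.008,-0.026,0,-1],[0,0,0,0.007,-0.02,0,-1],[0,0,0,0,0,0,-1],[0,0,0,0,0,0,-1]]]'
python3 -m jog '[[[0,0,0,0,0,0,-1],[0,0,0,0,0,0,-1],[0,0,0,0,0,0,-1]]]'
python3 plan.py 468.6 -2.2 150 -2.893
```

```text
time: 21.87
position: [472.8, 72.5, 169.6]
eef_rot: [-3.141, -0.005, -2.893]
force: [-0.1, -0.7, -1.8]
width: 31.5
finger_force: 60.0
time: 22.28
position: [468.4, -2.3, 169.8]
eef_rot: [-3.141, -0.005, -2.896]
force: [0.2, -0.1, -1.8]
width: 31.6
finger_force: 60.0
time: 22.53
position: [469.1, -0.2, 169.8]
eef_rot: [-3.141, -0.004, -2.892]
force: [1.5, -0.2, -1.9]
width: 31.4
finger_force: 60.0
t 22.5333 pos [469.0618  -0.2447 169.8335] rot [-3.1412 -0.0043 -2.8919] w 31.411294980753304 F [ 1.4697 -0.211  -1.9041]
turn [-0.0004 -0.0043  0.0011] shift now-axes [ 0.0008 -0.0018  0.0198] after-turn axes [ 0.0009 -0.0018  0.0198]
```

```bash
python3 -m jog '[[[0,-0.0045,0,0.001,-0.0018,0.01,-1],[0,0,0,0,0,0.01,-1],[0,0,0,0,0,0,-1],[0,0,0,0,0,0,-1],[0,0,0,0,0,0,-1]]]'
python3 - <<'E'
from h import *
ims=[]
for c,b in(("side",(150,290,250,420)),("top",(150,270,230,400))):
    a,d=env.camera(c);np.save(f"{c}5im.npy",a);np.save(f"{c}5.npy",d)
    ims.append(cv2.resize(a[b[0]:b[0]+120,b[2]:b[2]+150,::-1],(750,600) if 0 else (375,300),interpolation=cv2.INTER_CUBIC))
cv2.imwrite("pics/both5.png",cv2.resize(np.hstack(ims),(800,320)))
E
python3 lev.py 5
```

```text
time: 22.95
position: [468.8, -2.5, 150.2]
eef_rot: [-3.141, 0.0, -2.892]
force: [-0.0, -0.4, -2.4]
width: 31.5
finger_force: 60.0
TCP [469.1   -2.72 150.46] [-3.14  0.   -2.89] w 31.73639359163934
side handles 243 mean [-1.55  8.95 -7.81] lo [-43.82  -7.34 -14.79] hi [37.36 19.48 -3.17] slopes [ 0.   -0.02 -7.62]
side arms 299 mean [ 86.84   4.62 -10.64] lo [ 50.02 -19.52 -16.55] hi [136.74  22.96  -3.03] slopes [-0.05 -0.03 -6.15]
side ring 97 mean [118.98   2.41 -12.12] lo [101.1  -20.03 -15.23] hi [138.94  23.5   -8.97] slopes [ -0.    -0.   -11.52]
    side 45 48 Z med -8.84971587622847 Y -16.13031695877928 18.551075941477205
    side 55 47 Z med -7.49123014450895 Y -7.933628209397275 18.779136145315196
    side 65 41 Z med -9.64303139726791 Y -10.451594395679466 17.211228581674536
    side 75 30 Z med -10.865338074284043 Y -15.032268017446807 20.96693196921186
    side 85 34 Z med -11.384083358886603 Y -19.9150913055887 22.965931809232224
    side 95 32 Z med -11.433145361938845 Y -19.72859371481009 24.23905738739147
    side 105 26 Z med -11.35945091180966 Y -21.10831865590598
[... 610 characters left out ...]
6.183262447796207 Y -16.67018047736785 14.249444900101887
    top 65 43 Z med -6.349441801843484 Y -14.499516854956514 12.50634054397317
    top 75 32 Z med -10.67040415281804 Y -19.791228548126067 16.97252431841842
    top 85 27 Z med -10.712945752538568 Y -22.19891711567957 19.71161306317604
    top 95 26 Z med -11.294317180847802 Y -24.029912273061047 20.291113644181586
    top 105 26 Z med -11.01725893047681 Y -24.124049090276046 20.832609836309235
    top 115 24 Z med -12.876218281219224 Y -24.24604355574785 20.765684399403376
    top 125 24 Z med -11.380263077491293 Y -23.771569398312227 20.65149653410133
    top 135 27 Z med -11.831749914339749 Y -18.693062776134894 13.015232274674593
```

View pics/both5.png

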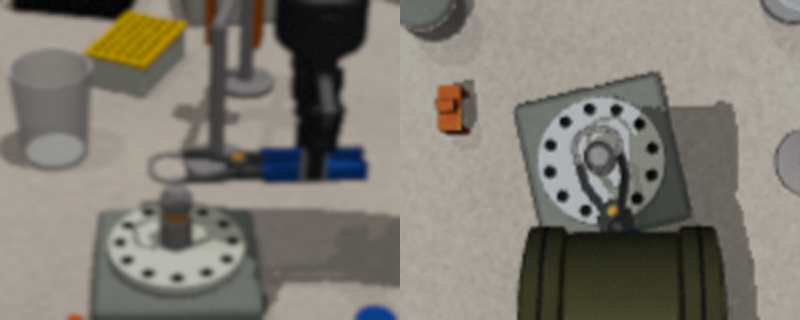

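The ring (left panel (180,165)) hovers above the spindle, and in the top view (right panel) it encircles the spindle tip at about (600,155). Next I compute the offset between ring and spindle in each camera.

```bash
cat > off.py <<'E'
from h import *
from scipy.optimize import least_squares
import sys
np.set_printoptions(suppress=True,precision=2)
tag=sys.argv[1];s=env.read_state();r=R.from_euler('xyz',s['eef_rot']);p=s['position'];print('TCP',p,s['eef_rot'])
zr=p[2]-13.6
for c in("side","top"):
    d=np.load(f"{c}{tag}.npy");i=np.load(f"{c}{tag}im.npy").astype(int)
    yy,xx=np.mgrid[:400,:640];U=np.c_[xx.ravel(),yy.ravel()];A=unproj(c,U,d.ravel());rgb=i.reshape(-1,3)
    B=r.inv().apply(A-p)*[-1,1,-1]
    hub=(d.ravel()>0)&(rgb[:,0]>rgb[:,2]+50)&(abs(B[:,0]-60)<15)&(abs(B[:,1])<12)&(abs(B[:,2]+5)<14)
    print(c,'pivot n',hub.sum(),r.inv().apply(atz(c,U[hub].mean(0),zr+9)-p)*[-1,1,-1])
    # ring pixels by depth, re-projected on the wire's mid plane; annulus fit: mean radius free
    m=(d.ravel()>0)&(abs(B[:,2]+11.5)<4.5)&(B[:,0]>104)&(B[:,0]<150)&(abs(B[:,1])<32)
    Q=(r.inv().apply(atz(c,U[m],zr+1.5)-p)*[-1,1,-1])[:,:2]
    f=least_squares(lambda k:np.hypot(Q[:,0]-k[0],Q[:,1]-k[1])-k[2],[116,0,20],loss='soft_l1').x
    res=np.hypot(Q[:,0]-f[0],Q[:,1]-f[1])-f[2]
    W=p+r.apply(np.array([f[0],f[1],-13.6])*[-1,1,-1])
    print(c,'ring n',len(Q),'fit X,Y,r',f,'rms',res.std(),'world',W,'tipX',np.percentile(Q[:,0],[90,97,100]),'Y',np.percentile(Q[:,1],[1,99]))
E
python3 off.py 5
```

```text
TCP [469.1   -2.72 150.46] [-3.14  0.   -2.89]
side pivot n 12 [[60.92 -2.05 -4.68]]
side ring n 80 fit X,Y,r [118.11   1.34  21.23] rms 2.729992776039418 world [583.25  27.66 137.01] tipX [136.82 138.97 139.19] Y [-24.34  25.09]
top pivot n 13 [[64.88 -1.31 -4.69]]
top ring n 94 fit X,Y,r [118.64  -1.81  21.34] rms 1.8374154150528133 world [584.55  24.74 137.01] tipX [139.11 140.46 141.16] Y [-24.15  20.71]
```

```bash
python3 -m jog '[[[0,0,0,0.0025,0.0006,0.005,-1],[0,0,0,0,0,0.008,-1],[0,0,0,0,0,0.008,-1],[0,0,0,0,0,0.004,-1],[0,0,0,0,0,0,-1]]]' 
python3 -m jog '[[[0,0,0,0,0,0,-1],[0,0,0,0,0,0,-1]]]'
python3 - <<'E'
from h import *
ims=[]
for c,x,y in(("side",275,180),("top",275,180)):
    a,d=env.camera(c);np.save(f"{c}6im.npy",a);np.save(f"{c}6.npy",d)
    ims.append(cv2.resize(a[y:y+60,x:x+60,::-1],(400,400),interpolation=cv2.INTER_CUBIC))
cv2.imwrite("pics/both6.png",np.hstack(ims))
E
python3 off.py 6
```

```text
time: 23.47
position: [464.6, -3.1, 123.3]
eef_rot: [3.141, -0.003, -2.893]
force: [0.0, 0.4, -2.2]
width: 31.6
finger_force: 60.0
time: 23.63
position: [466.0, -3.1, 124.8]
eef_rot: [-3.141, 0.0, -2.893]
force: [0.0, -0.6, -1.1]
width: 31.6
finger_force: 60.0
TCP [466.31  -3.06 125.14] [-3.14  0.   -2.89]
side pivot n 11 [[61.68 -2.4  -4.65]]
side ring n 137 fit X,Y,r [122.29  -0.18  16.64] rms 6.483711470123042 world [584.9   26.81 111.64] tipX [134.96 137.47 139.71] Y [-22.85  24.5 ]
top pivot n 13 [[64.67 -0.58 -4.66]]
top ring n 164 fit X,Y,r [125.44  -4.45  15.7 ] rms 6.902212028228164 world [589.01  23.45 111.65] tipX [137.44 140.06 141.3 ] Y [-24.23  20.36]
```

View pics/both6.png

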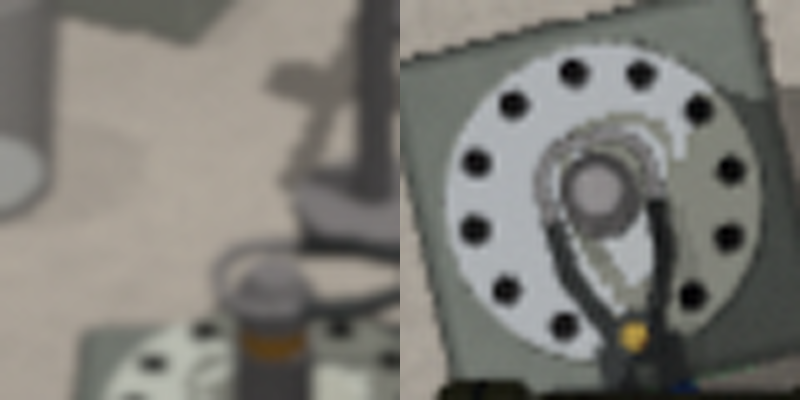

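At z≈112 the ring encircles the nose without touching it (top panel: spindle centre (599,188), ring outer edges at columns 537 and 668). I shift about 1 mm towards +y and 1 mm back, then go down slowly watching the force.

```bash
python3 -m jog '[[[0,0,0,0.0007,0.0012,0,-1],[0,0,0,0,0,0,-1],[0,0,0,0,0,0.003,-1],[0,0,0,0,0,0.003,-1],[0,0,0,0,0,0,-1]]]' 
python3 -m jog '[[[0,0,0,0,0,0.002,-1],[0,0,0,0,0,0,-1],[0,0,0,0,0,0.002,-1],[0,0,0,0,0,0,-1]]]'
python3 -m jog '[[[0,0,0,0,0,0,-1]]]'
```

```text
time: 24.15
position: [464.5, -2.0, 118.2]
eef_rot: [-3.141, -0.001, -2.893]
force: [-0.1, 0.3, -2.4]
width: 31.8
finger_force: 60.0
time: 24.48
position: [464.8, -2.1, 114.6]
eef_rot: [-3.141, -0.0, -2.893]
force: [-0.4, -0.4, -1.8]
width: 31.7
finger_force: 60.0
time: 24.57
position: [464.9, -2.1, 114.7]
eef_rot: [-3.141, -0.0, -2.893]
force: [0.9, -0.0, -1.8]
width: 32.0
finger_force: 60.0
```

```bash
python3 -m jog '[[[0,0,0,0,0,0.003,-1],[0,0,0,0,0,0,-1],[0,0,0,0,0,0.003,-1],[0,0,0,0,0,0,-1]]]' 
python3 -m jog '[[[0,0,0,0,0,0.003,-1],[0,0,0,0,0,0,-1],[0,0,0,0,0,0.002,-1],[0,0,0,0,0,0,-1],[0,0,0,0,0,0,-1]]]'
python3 - <<'E'
from h import *
ims=[]
for c,x,y in(("side",285,195),("top",275,180)):
    a,d=env.camera(c);np.save(f"{c}7im.npy",a);np.save(f"{c}7.npy",d)
    ims.append(cv2.resize(a[y:y+60,x:x+60,::-1],(400,400),interpolation=cv2.INTER_CUBIC))
cv2.imwrite("pics/both7.png",np.hstack(ims))
s=env.read_state();print(s['position'],s['eef_rot'],s['force'])
E
python3 lev.py 7 | grep -v '   '
```

```text
time: 24.9
position: [464.7, -2.0, 108.4]
eef_rot: [-3.141, -0.0, -2.893]
force: [-0.4, 0.3, -2.2]
width: 31.7
finger_force: 60.0
time: 25.32
position: [464.9, -2.0, 103.8]
eef_rot: [-3.141, -0.0, -2.893]
force: [-0.2, -0.4, -2.1]
width: 32.0
finger_force: 60.0
[465.02225135  -2.05884762 103.88647517] [-3.14106269e+00  2.42097473e-04 -2.89323340e+00] [-0.7781066   0.51572218 -1.55791277]
side handles 255 mean [-2.09  8.54 -7.53] lo [-44.61  -7.62 -15.14] hi [37.18 19.18 -2.5 ] slopes [-0.01 -0.06 -7.04]
side arms 456 mean [99.32  7.18 -8.36] lo [ 50.54 -15.4  -31.14] hi [136.06  22.52  10.76] slopes [  0.03  -0.2  -10.1 ]
top ring 219 mean [120.55  -2.43  -2.16] lo [102.73 -23.02 -17.12] hi [139.03  19.36  12.17] slopes [-0.03 -0.04  0.8 ]
```

View pics/both7.png

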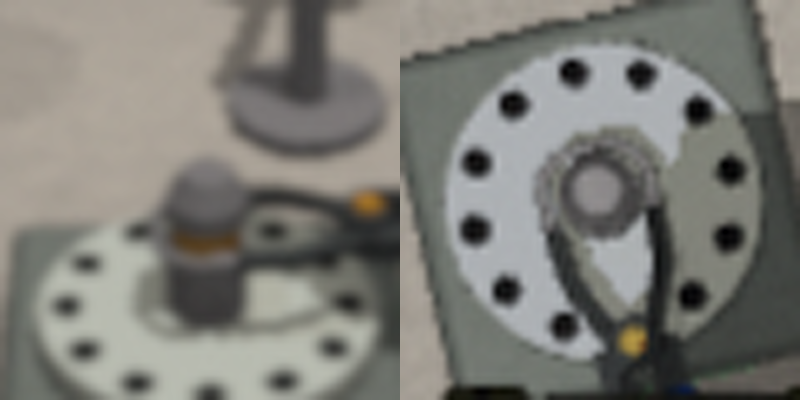

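Run:
```python
from h import *
np.set_printoptions(suppress=True,precision=1,linewidth=150)
s=env.read_state();r=R.from_euler('xyz',s['eef_rot']);p=s['position']
for c in("side","top"):
    d=np.load(f"{c}7.npy");yy,xx=np.mgrid[:400,:640];U=np.c_[xx.ravel(),yy.ravel()];A=unproj(c,U,d.ravel());B=r.inv().apply(A-p)*[-1,1,-1]
    m=(d.ravel()>0)&(abs(B[:,2]+11)<5)&(B[:,0]>95)&(B[:,0]<150)&(abs(B[:,1])<32)
    Q=B[m];
    print(c,m.sum());g=np.full((13,24),'.')
    for q in Q: g[int((q[1]+32)/5),int((q[0]-90)/2.5)]='#'
    print('\n'.join(''.join(x) for x in g))
    for y0 in range(-30,30,5):
        q=Q[(Q[:,1]>=y0)&(Q[:,1]<y0+5)]
        if len(q): print(y0,np.sort(q[:,0]))
    # spindle points above ring, same camera
    m=(d.ravel()>0)&(A[:,2]>99)&(A[:,2]<120)&(abs(B[:,0]-117)<30)&(abs(B[:,1])<30)
    Q=B[m];print('spindle top pts',m.sum(),Q.min(0),Q.max(0),Q.mean(0))
    f=cv2.minEnclosingCircle(Q[:,:2].astype(np.float32));print(f)
```

```text
side 104
........................
........................
..###...................
..####............#.....
..................##....
..................##....
..................##....
.......##.....##..##....
.......########.#.##....
.......##.#..##..##.....
..###############.......
...###....##............
........................
-20 [ 95.1  97.5  97.5 100.1 102.3 102.3]
-15 [ 95.4  95.4  97.8 100.1 100.1 102.5 136.  138.5]
-10 [136.2 136.2 138.6]
-5 [138.7]
0 [108.3 129.5 136.4 136.4 138.9]
5 [108.6 110.8 110.8 110.9 115.5 117.9 120.3 125.  127.2 127.3 129.6 136.6 138.9 139. ]
10 [113.3 113.4 115.7 115.8 118.  120.3 122.7 122.8 125.1 125.1 132.1 134.5 136.7 136.8 136.8]
15 [ 95.1  97.5  99.7  99.8 102.1 104.4 106.8 108.9 109.1 111.3 111.4 118.4 120.7 123.  125.3 130.  132.3 132.3 134.6]
20 [ 95.2  95.3  97.7  97.8  99.9 100.  102.2 102.4 102.4 104.5 104.6 104.6 106.9 106.9 107.  109.2 109.3 113.8 113.8 113.9 116.1 116.1 116.3 118.5
 118.6 120.8 120.8 123.2 125.4 125.4 127.7 127.7 130.1]
spindle top pts 116 [105.8  -8.9  -4.5] [134.   15.9  12.8] [119.5   5.9   4.7]
((119.998451232
[... 512 characters left out ...]
26.1 127.7 128.5
 130.8 134. ]
-20 [ 95.7  98.  100.4 101.1 102.8 103.5 106.1 108.3 110.7 113.3 129.3 131.4 132.2 134.4 135.1 137.3 137.6]
-15 [135.5 136.6 138.1 139.1]
-10 [137.3 137.9 139.3 140.1]
-5 [138.6 138.8 140.6]
0 [137.1 137.7 139.4 140.2]
5 [136.3 138.5 139.  140.6]
10 [ 96.1  99.2 101.7 104.  109.3 130.  132.3 134.9 136.6 137. ]
15 [ 96.6  97.2  99.8 100.3 102.2 102.7 104.4 105.3 107.  107.5 108.  110.2 110.7 112.4 112.9 114.6 115.6 117.5 118.  118.4 120.3 120.9 122.8 123.6
 125.8 128.1 129.  130.8 133.2 135.7]
20 [ 98.  105.9 116.3 126.5]
spindle top pts 118 [106.  -17.   -2.3] [135.3  11.7  14.2] [120.1  -2.9   6.5]
((120.60261535644531, -2.9878056049346924), 14.86331844329834)
```

Measured in the pliers' frame, the spindle axis lies at X≈120.3 and the ring eye at X≈118.5. I move the ring forward 1.5 mm and check again.

```bash
python3 -m jog '[[[0,0,0,-0.0015,0,0,-1],[0,0,0,0,0,0,-1],[0,0,0,0,0,0,-1],[0,0,0,0,0,0,-1],[0,0,0,0,0,0,-1]]]'
python3 - <<'E'
from h import *
np.set_printoptions(suppress=True,precision=1,linewidth=150)
s=env.read_state();r=R.from_euler('xyz',s['eef_rot']);p=s['position'];print(p,s['eef_rot'],s['width'])
for c in("side","top"):
    a,d=env.camera(c);yy,xx=np.mgrid[:400,:640];U=np.c_[xx.ravel(),yy.ravel()];A=unproj(c,U,d.ravel());B=r.inv().apply(A-p)*[-1,1,-1]
    m=(d.ravel()>0)&(abs(B[:,2]+11)<5)&(B[:,0]>133)&(B[:,0]<150)&(abs(B[:,1])<8);print(c,'tip X',B[m][:,0].mean(),'z',A[m][:,2].mean(),end=' ')
    m=(d.ravel()>0)&(abs(B[:,2]+11)<5)&(B[:,0]>108)&(B[:,0]<128)&(abs(B[:,1])>18)&(abs(B[:,1])<30);Q=B[m]
    for k in(-1,1):
        q=Q[Q[:,1]*k>0];print('side wire Y',k,len(q),q[:,1].mean() if len(q) else '', A[m][Q[:,1]*k>0][:,2].mean() if len(q) else '',end=' ')
    m=(d.ravel()>0)&(A[:,2]>99)&(A[:,2]<120)&(abs(B[:,0]-117)<30)&(abs(B[:,1])<30);print('spindle',cv2.minEnclosingCircle(B[m][:,:2].astype(np.float32)))
    for t in("guard","bottle","beaker","cap","tipbox"): print(t,[np.round(x['bbox']).tolist() for x in env.look_for(c,t)][:2],end=' ')
    print()
E
```

```text
time: 25.83
position: [466.4, -1.7, 103.9]
eef_rot: [-3.141, 0.0, -2.893]
force: [0.3, -0.0, -1.8]
width: 31.5
finger_force: 60.0
[466.4  -1.7 103.9] [-3.1  0.  -2.9] 31.544820951331147
side tip X 138.0961704179061 z 92.64028239298163 side wire Y -1 0   side wire Y 1 22 21.7135082981038 92.23032119149774 spindle ((118.62489318847656, 3.8333849906921387), 14.443154335021973)
guard [[277.0, 284.0, 24.0, 38.0], [338.0, 149.0, 22.0, 39.0]] bottle [[227.0, 275.0, 37.0, 66.0], [302.0, 169.0, 37.0, 35.0]] beaker [[268.0, 191.0, 31.0, 53.0]] cap [[391.0, 271.0, 15.0, 17.0]] tipbox [[300.0, 169.0, 40.0, 29.0]] 
top tip X 138.88165334668216 z 91.41512891268805 side wire Y -1 16 -21.830305690347856 91.83933390342546 side wire Y 1 9 19.43089724177483 91.20678318490783 spindle ((119.1940689086914, -3.0407233238220215), 14.876338958740234)
guard [[434.0, 208.0, 26.0, 28.0], [249.0, 194.0, 9.0, 21.0]] bottle [[238.0, 151.0, 31.0, 30.0]] beaker [[383.0, 140.0, 38.0, 42.0], [307.0, 228.0, 20.0, 21.0]] cap [] tipbox [[308.0, 223.0, 24.0, 30.0]]
```

```bash
python3 -m jog '[[[0,0,0,0,-0.0012,0,-1],[0,0,0,0,0,0,-1],[0,0,0,0,0,0,-1],[0,0,0,0,0,0,-1],[0,0,0,0,0,0,-1]]]' 
python3 -c "
from station import env
print(env.finish_job())"
```

```text
time: 26.85
position: [466.7, -2.9, 103.8]
eef_rot: [-3.141, 0.0, -2.893]
force: [0.3, -0.1, -1.1]
width: 32.0
finger_force: 60.0
the job is handed in; nothing more can be done
None
```

The job is handed in at about 27 s: the guard hangs on the rail, released, and the squeezed pliers hold the spread ring level at the groove, with no contact force felt on the way down; I saw no sign of the bystanders being disturbed, though the last top-view check missed the cap and the tip box, and no verdict came back.

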